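Fetch the relay module from the roll-top parts store

TASK

Roll the slatted shutter of the white parts store up until it stays open by itself. Inside, lift the front end of the amber sliding lid over the lip by its black pull, draw it about half way out and let it rest there in its grooves, then take it again across its two long edges, draw it right out and lay it flat on the bench, pull upwards. Then take the relay module out of the blue box and lay it flat, right way up, on the red sponge pad, leaving the meter, the wrench and the adaptors where they are.

Things in the scene. Friction and masses are not known exactly. Their poses are not given: they have to be found in the camera images.
- store: White roll-top parts store, fixed on the bench, 314 deep (x), 280 wide (y), 174 high. Origin: centre of its foot, on the bench; x points into it (away from the robot at yaw 0), y left, z up. Cheeks: arcs of radius 159 round track_axis, inner faces at y = +-132. Floor at z = 48; front sill at x = -151 to -141, top at z = 62. Fixed hood over the rear from x = +24. A blue box is fixed in the middle.
- track_axis (a point): Point on the axis of the shutter's circular side tracks, at store x = 0, y = 0, z = +15; the axis runs along the store's y. The point has the store's axes.
- shutter (a joint): Slatted aluminium shutter with a grey lead rail, turning round track_axis (outer face at radius 150). 0 rad = shut on the sill, grows as its front edge goes up and back, 1.187 = open, at the end stop. Let go below about 0.17 it sinks shut, from there to 0.87 it stays put, above that its weight carries it on to the stop, where it stays. Needs about 3 N at the pull. May start ajar up to 0.3.
- shutter_pull (a point): Grip point of the black pull in the middle of the shutter's lead rail: a block 20 wide (across the store), 22 along the track, standing out from radius 150 to 186 round track_axis; this point is at radius 172, and lies (0.436 rad + joint) above the store's -x direction. Grip it across the 20 mm; a downward gripper can hold it all the way while it turns between the pads.
- box_lip (a point): Middle of the top edge of the blue box's front wall (5 thick), the keeper lip: store x = -117.5, z = 77.5. The box reaches from x = -120 to -9.5, y +-39.5; the closed lid lies behind the lip on ledges at z = 73, its underside 4.5 below the lip's top. Flanges (underside z = 84, top 87.5, inward to y = +-28) hold the lid down at x -96 to -87 and -43 to -10.
- box_notches (a point): Point on the inner floor of the blue box (store x = -65, z = 51) between the two finger notches in its side walls: there, x -87 to -43, the walls are only 2 above the floor, elsewhere 22 above it. Inside, the box is 100 long and 58 wide. Beside it to left and right the store's floor is open for the fingers.
- lid: Amber sliding lid, loose, 97 long (x), 66 wide (y), 4 thick, about 60 g. Origin: centre of its underside; x along its length into the store, z up, pull at the -x end. Shut, its origin is at store x = -65, z = 73. Raise its front (or all of it) 5 to 7, then slide it to the store's -x. Drawn 40 it rests on lip and ledges; drawn 84 or more in all, it is clear of the flanges and lifts off.
- lid_pull (a point): Middle of the black pull on the lid's front end: a block 10 long (x), 16 wide (y), from 4 to 22 above the lid's underside; this point is 14 above the underside and 41.5 in front of the lid's origin. Grip it across the 16 mm.
- relay_module: Relay module, loose, about 40 g: board 26 (x) by 50 (y) by 4; on it a blue relay block 16 wide (x +-8), 19 long (y -18 to +1), from 4 to 19 above the underside, and a green terminal at y 13 to 23. Origin: centre of its underside; z up. Lies flat on the blue box's floor, its y about into the store; the relay block, between the notches, can be gripped across its 16 mm.
- pad: Red-brown sponge pad, fixed and firm, 76 (x) by 167 (y) by 26 high, flat top. Origin: centre of its underside, on the bench; its long side (y) points about along the robot's x.
- meter: Hand meter lying on the bench, loose, 144 x 67 x 46 high; origin: centre of its underside. Leave it alone. In front of it, between the store's right cheek and the pad, the bench is free: room for the lid.
- wrench: Blue-handled torque wrench lying to the right of the pad, loose, 18 x 121 x 18; origin: centre of its underside. Leave it alone.
- adaptor_a: Straight metal coax adaptor, loose, 14 x 26 x 14, on the store's floor left of the blue box; origin: centre of its underside. Leave it alone.
- adaptor_b: Tee-shaped metal coax adaptor, loose, 29 x 26 x 14, on the store's floor left of the blue box, farther in; origin: centre of its underside. Leave it alone.

How it is judged:
By the outcome, as a careful person would: the job done as asked, in the order asked, and still so for the second after the job is handed in, with the robot touching nothing.
It also fails if it takes over 72 s, if anything falls off the work surface, if the arm or the gripper's body presses on something with over 40 N, if the wrist force passes 120 N, or if a joint passes its speed limit or range.

ROBOT

A 6-joint arm with a two-finger parallel gripper is mounted at the origin on a cart in front of the work surface, level with it; the furniture and walls round the work are solid. World frame = base frame: x ahead of the robot, y to its left, z up, the work surface at z = 0. Lengths are in mm, angles in rad, forces in N, time in s.
With the tool pointing down it reaches from about 275 to 1000 mm from the base axis. Payload 8.4 kg.
Tool frame: the origin (TCP) lies on the centre line of the jaws, within the pads' length; the fingertips stand 25 mm ahead of it and the grasp point (between the pads) lies 6 mm ahead of it; z points along the fingers, y is the line along which they close (so a half turn about z gives the same grasp; the last joint's range is limited). The gripper opens to 85 mm and grips with 20 to 120 N. Pads are 22 mm wide; open, the fingers measure 114 mm over their backs; the gripper's body (76 mm by 85 mm) begins 54 mm behind the grasp point. The pads swing forward as they close: fully open they stand 13 mm farther back than shut.
Start: joints at [-1.283, 0.353, 1.633, -0, 1.155, -0.002], TCP at [178.599, -598.941, 256.281] pointing down, gripper open.
Joint ranges: [-2.63, 2.63], [-0.92, 2.1], [0.06, 2.66], [-1.3, 4.44], [0, 2.69], [-3.02, 3.02]. Speed limits (rad/s): [2.22, 2.22, 2.79, 3.14, 3.14, 3.14].

INTERFACE

Orientations are given as [roll, pitch, yaw] about the fixed x, y, z axes, in that order (R = Rz(yaw) Ry(pitch) Rx(roll)).
In Python, from rig import r gives the robot as it stands.
- The arm moves only by the shell command python3 -m jog 'ROWS' [FORCE]. ROWS is JSON, a list of rows, each a list of 3 entries, a list of its own where there are three numbers: the turn, a rotation vector about the tool's x, y, z in rad, then the shift along the tool's x, y, z in m, then the opening, from -1 (shut) to 1 (fully open). In form: [[[rx, ry, rz], [x, y, z], gripper], ...]. A call has 1 to 12 rows; each row shifts and turns the commanded pose from where the row before left it, along the tool's axes as they then stand; what a row does not reach is not made up. A row lasts 1/10 s, in which the tool goes at most 50 mm and 8.59 degrees, less where a joint would pass 70% of its speed; a pose out of reach is approached as far as the arm can. A call with a gripper value outside its range is refused whole. The fingers move at their own pace and stop on an object; FORCE is the grip in N (left out, the last holds). Time passes only in rows, so rows that do not move let the fingers close. It gives the time, the measured TCP pose, the force, the opening and the grip force at its end, in the units of the state.
- r.sense(): the state, without advancing time (a new reading comes with each control period).
- r.grab_frame(name): name is "scene" or "top" or "wrist"; returns the picture (400x640x3 uint8, red, green, blue); there is no depth.
- r.camera_params(name): a dict with "fx", "fy", "cx", "cy" (pixels), "rvec" (rotation vector, rad) and "tvec" (3), from world to camera coordinates, as OpenCV has them; the wrist camera has in their place "hand_eye" (4x4, takes a point from camera to tool coordinates, whose origin is the TCP and whose axes are the flange's). Camera axes: x right, y down, z forward; pixel columns grow to the right and rows downward; lengths in mm; the calibration is good to about 2 mm. A picture is of the moment at which its call begins: read the wrist's pose just before it. camera_params takes no time and is no camera call.
- r.sign_off(): hands the job in; it is judged then, once.
The state is a dict: "clock": time; "qpos": joint angles; "qvel": joint speeds; "joint_efforts": joint torques, N m; "eef_pos": TCP position; "tcp_rot": TCP orientation; "contact_force": force on the tool from outside, world axes, zero at the start; "wrist_torque": the same for the moment, N m; "opening": opening from 0.0 (shut) to 1.0 (fully open); "grasp_force": force on a finger pad.
Only numpy, scipy, OpenCV 4.12 (cv2) and the standard library are available. Lean on these libraries where they do the work, as an engineer would, in place of code of your own. Each camera call takes 0.05 s, during which the arm holds its last target. There are 200 camera calls.

## Working session

There is one attempt and no reset: what is moved stays moved. The work goes in short steps, Python scripts to look and compute and a shell command to move; the robot and the scene stay as the last step left them, time stands still between calls to the robot, and variables do not carry over. Pictures are saved under pics/ and viewed, at most 10 in all, crops included, and the job is handed in when it is done.

```bash
ls; mkdir -p pics; python3 - <<'E'
from rig import r
import cv2, numpy as np
print(r.sense())
for n in ["scene","top"]:
    im=r.grab_frame(n); cv2.imwrite(f"pics/{n}0.png",im[:,:,::-1]); print(n,r.camera_params(n))
print(r.camera_params("wrist"))
E
```

```text
pics
{'clock': 0.0, 'qpos': array([-1.28343470e+00,  3.53664831e-01,  1.63413471e+00,  2.43087981e-06,
        1.15522875e+00, -2.40179752e-03]), 'qvel': array([ 0.00043396,  0.00061194,  0.00028547, -0.00044931,  0.00156289,
       -0.00078425]), 'joint_efforts': array([-1.17399992e-03, -6.05250120e+01, -3.42067158e+01,  3.40486474e-05,
        9.42953717e-03, -1.03868769e-05]), 'eef_pos': array([ 178.45007243, -598.511769  ,  255.55100609]), 'tcp_rot': array([-3.14015702e+00, -5.67067420e-06,  2.89762439e-01]), 'contact_force': array([0.15176707, 0.33319172, 0.07274463]), 'wrist_torque': array([-0.02130458, -0.02406074,  0.03088217]), 'grasp_force': 0.0, 'opening': 0.9968087206377975}
scene {'fx': 452.79877082215336, 'fy': 452.79877082215336, 'cx': 312.41622048249457, 'cy': 193.44031471529865, 'rvec': array([ 1.49892656,  1.76250046, -0.97949618]), 'tvec': array([ 171.61487954, -192.33982116, 1824.21960258])}
top {'fx': 478.014885506777, 'fy': 478.014885506777, 'cx': 309.22469920041584, 'cy': 193.3776508929773, 'rvec': array([ 1.91762065, -1.75907001,  0.57256945]), 'tvec': array([-115.1110094 ,  442.85465776, 1175.07213667])}
{'fx': 341.3161198093488, 'fy': 341.3161198093488, 'cx': 321.9416390684898, 'cy': 200.71439078499915, 'hand_eye': array([[ 9.14056298e-04, -9.63661274e-01, -2.67125651e-01,
         6.65809964e+01],
       [ 9.99999413e-01,  1.03612853e-03, -3.16035442e-04,
         9.23316888e-01],
       [ 5.81327623e-04, -2.67125205e-01,  9.63661656e-01,
        -1.18584144e+02],
       [ 0.00000000e+00,  0.00000000e+00,  0.00000000e+00,
         1.00000000e+00]])}
```

View pics/top0.png

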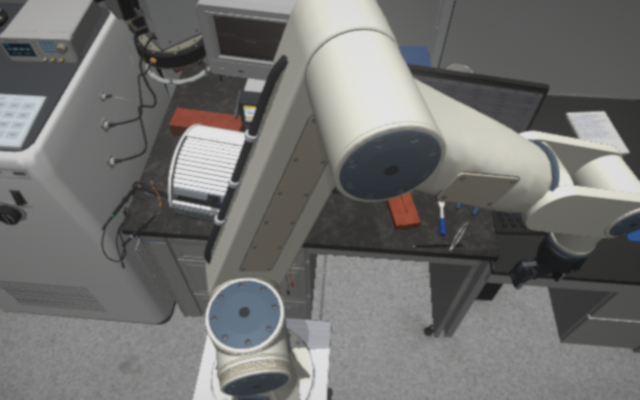

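View pics/scene0.png

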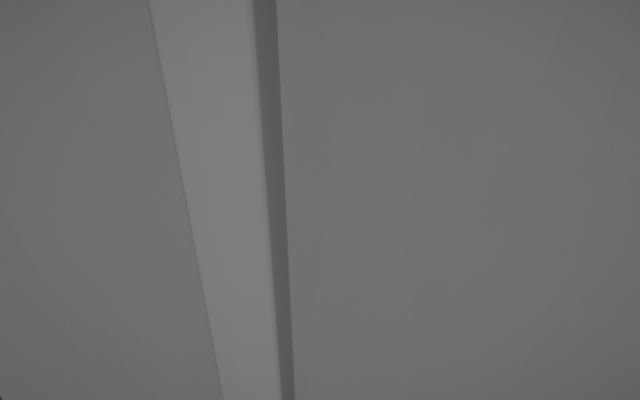

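The top view shows the store's left part at about (205,170), partly hidden by the arm, and the red pad's near end at (405,212). The scene camera sees only a wall.

```bash
cat > h.py <<'E'
from rig import r
import cv2, numpy as np
from scipy.spatial.transform import Rotation as R
def tool():
    s=r.sense(); return R.from_euler('xyz',s['tcp_rot']).as_matrix(), np.array(s['eef_pos'])
def cam(n,T=None):
    p=r.camera_params(n); K=np.array([[p['fx'],0,p['cx']],[0,p['fy'],p['cy']],[0,0,1]])
    if n=='wrist':
        Rt,t=T or tool(); H=np.array(p['hand_eye']); Rc=Rt@H[:3,:3]; C=Rt@H[:3,3]+t
    else:
        Rw=cv2.Rodrigues(np.array(p['rvec']))[0]; Rc=Rw.T; C=-Rw.T@np.array(p['tvec'])
    return K,Rc,C
def back(c,uv,z):
    K,Rc,C=c; d=Rc@np.linalg.solve(K,[*uv,1]); return C+d*(z-C[2])/d[2]
def proj(c,P):
    K,Rc,C=c; q=(np.atleast_2d(P)-C)@Rc@K.T; return q[:,:2]/q[:,2:]
def rel(P,rpy):
    "shift (m) in the present tool axes, and rotvec, to the target"
    Rt,t=tool(); return Rt.T@(np.array(P)-t)/1000, (R.from_matrix(Rt).inv()*R.from_euler('xyz',rpy)).as_rotvec()
E
python3 - <<'E'
from h import *
c=cam('top'); print(c[2])
for uv,z in [((240,130),174),((170,205),0),((186,126),174),((222,212),48),((205,170),150),((393,228),26),((420,222),26),((405,195),26),((440,232),18)]: print(uv,back(c,uv,z).round())
E
```

```text
[-335.45137502 -159.29257791 1205.09898696]
(240, 130) [650. 149. 174.]
(170, 205) [480. 361.   0.]
(186, 126) [653. 315. 174.]
(222, 212) [435. 181.  48.]
(205, 170) [507. 229. 150.]
(393, 228) [ 435. -322.   26.]
(420, 222) [ 463. -401.   26.]
(405, 195) [ 558. -360.   26.]
(440, 232) [ 438. -459.   18.]
```

```bash
python3 -m jog '[[[0,0,-0.149],[0.022,-0.032,-0.0103],1],[[0,0,-0.149],[0.026,-0.028,-0.0103],1],[[0,0,-0.149],[0.030,-0.024,-0.0103],1],[[0,0,-0.149],[0.033,-0.019,-0.0103],1],[[0,0,-0.149],[0.036,-0.014,-0.0103],1],[[0,0,-0.149],[0.038,-0.009,-0.0103],1],[[0,0,-0.149],[0.038,-0.003,-0.0103],1],[[0,0,-0.149],[0.038,0.003,-0.0103],1],[[0,0,-0.149],[0.038,0.008,-0.0103],1],[[0,0,-0.149],[0.036,0.014,-0.0103],1],[[0,0,-0.149],[0.033,0.019,-0.0103],1],[[0,0,-0.149],[0.030,0.024,-0.0103],1]]'
python3 -m jog '[[[0,0,-0.149],[0.027,0.028,-0.0103],1],[[0,0,-0.149],[0.022,0.032,-0.0103],1],[[0,0,-0.149],[0.017,0.035,-0.0103],1],[[0,0,-0.149],[0.012,0.037,-0.0103],1],[[0,0,-0.149],[0.006,0.038,-0.0103],1],[[0,0,-0.149],[0,0.038,-0.0103],1],[[0,0,-0.149],[-0.005,0.038,-0.0103],1],[[0,0,0],[0,0,0],1],[[0,0,0],[0,0,0],1]]'
python3 - <<'E'
from h import *
print(r.sense()['qpos'])
T=tool(); print(T)
im=r.grab_frame('wrist'); cv2.imwrite('pics/w1.png',im[:,:,::-1]); np.savez('w1.npz',R=T[0],t=T[1])
im=r.grab_frame('top'); cv2.imwrite('pics/top1.png',im[:,:,::-1])
E
```

```text
clock: 1.3
eef_pos: [319.3, -158.0, 380.2]
tcp_rot: [3.141, 0.0, 2.083]
contact_force: [0.8, -0.9, 0.4]
opening: 0.998
grasp_force: 0.0
clock: 2.2
eef_pos: [401.2, 98.5, 451.6]
tcp_rot: [-3.141, -0.001, 3.122]
contact_force: [-0.9, -0.1, -0.4]
opening: 0.998
grasp_force: 0.0
[ 2.37464528e-01 -1.35154975e-01  1.76509954e+00 -3.27249784e-04
  1.51266714e+00 -1.31345737e+00]
(array([[-9.99802479e-01,  1.98536780e-02, -9.13600139e-04],
       [ 1.98541922e-02,  9.99802731e-01, -5.57249273e-04],
       [ 9.02356467e-04, -5.75277997e-04, -9.99999427e-01]]), array([401.18448807,  98.53562422, 451.60174345]))
```

View pics/w1.png

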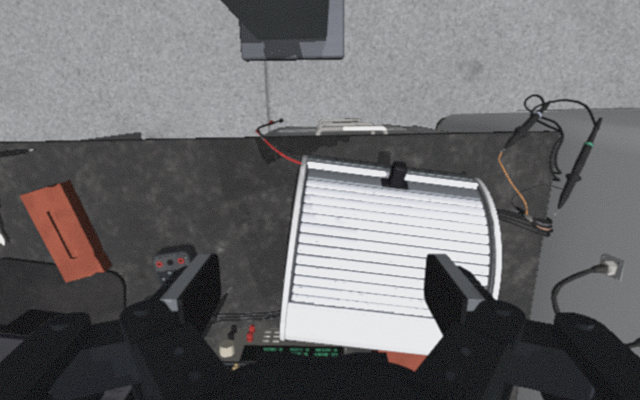

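The store is seen at about (285–500, 155–355) with its pull at (398,175). The pad is at (65,230), and the meter at (172,265) is partly behind the fingers. A closer crop comes next.

```bash
python3 - <<'E'
import cv2
im=cv2.imread('pics/w1.png')[140:360,260:530]; cv2.imwrite('pics/w1c.png',cv2.resize(im,None,fx=2.7,fy=2.7,interpolation=cv2.INTER_CUBIC))
E
```

```text
(no output)
```

View pics/w1c.png

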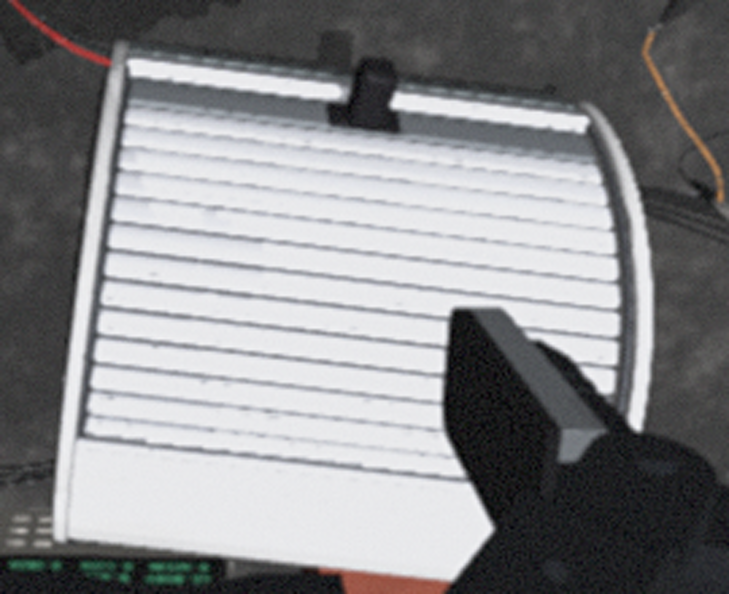

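View pics/top1.png

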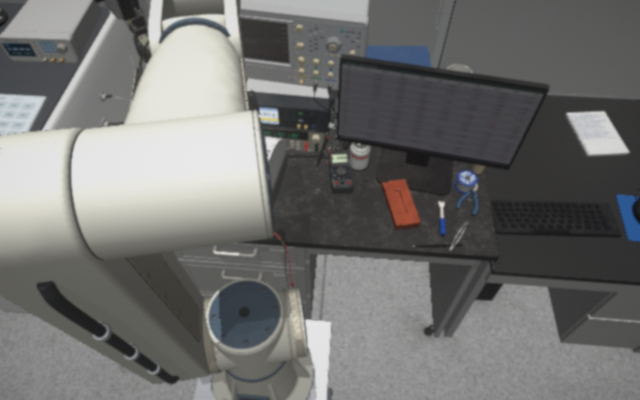

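The crop shows the sill's white strip from (127,58) to (588,115) in front, the hood edge from (82,437) to (450,478), and the pull from (365,128) to its outer end at (375,62). In the top view the meter is at (341,172), the pad at (402,203) and the wrench at (443,218).

```bash
cat >> h.py <<'E'
def s2w(p,P):
    c,s=np.cos(p[2]),np.sin(p[2]); return np.atleast_2d(P)@np.array([[c,-s,0],[s,c,0],[0,0,1]]).T+[p[0],p[1],0]
def pull(p,q,rad=172):
    a=.436+q; return s2w(p,[-rad*np.cos(a),0,15+rad*np.sin(a)])[0]
E
python3 - <<'E'
from h import *
from scipy.optimize import least_squares as ls
d=np.load('w1.npz'); c=cam('wrist',(d['R'],d['t']))
f=lambda a: np.array(a)/2.7+[260,140]
uv=f([[127,58],[588,115],[127,80],[588,133],[82,437],[450,478]])
X=np.array([[-151,-132,62],[-151,132,62],[-141,-132,62],[-141,132,62],[24,-132,171],[24,0,171]],float)
def res(p):
    e=proj(c,s2w(p,X))-uv
    n=np.array([-np.sin(.11),np.cos(.11)]); 
    return np.r_[e[:4].ravel(), e[4]@[-.11,1], e[5]@[-.11,1]]
s=ls(res,[600,190,0]); p=s.x; print(p,s.fun.round(1))
# pull: outer end & base
for q in [0,.05,.1,.15,.2,.3]:
    print(q,((proj(c,[pull(p,q,150),pull(p,q,186),pull(p,q)])-[260,140])*2.7).round().tolist(), pull(p,q).round(1))
for n,P in dict(out_rear=[157,-140,174],fr=[-157,-140,15]).items(): print(n,((proj(c,s2w(p,P))-[260,140])*2.7).round())
np.save('store.npy',p)
t=cam('top')
for n,uv,z in [('meter',(341,172),46),('meterL',(331,190),46),('meterR',(352,190),46),('padn',(408,226),26),('padnl',(396,227),26),('padnr',(420,221),26),('padfl',(383,183),26),('padfr',(405,180),26),('wr',(443,234),18)]: print(n,back(t,uv,z).round())
E
```

```text
[ 5.78399854e+02  1.83488642e+02 -1.45180395e-01] [-0.1 -0.9  1.6 -0.2 -0.9 -2.5 -0.  -0.5  2.1  2.2]
0 [[363.0, 118.0], [380.0, 63.0], [373.0, 85.0]] [424.1 206.   87.6]
0.05 [[364.0, 126.0], [382.0, 74.0], [375.0, 95.0]] [427.9 205.5  95.3]
0.1 [[365.0, 136.0], [384.0, 85.0], [376.0, 105.0]] [432.1 204.9 102.8]
0.15 [[366.0, 146.0], [386.0, 98.0], [378.0, 117.0]] [436.6 204.2 110.1]
0.2 [[367.0, 157.0], [387.0, 111.0], [379.0, 130.0]] [441.5 203.5 117.2]
0.3 [[369.0, 180.0], [389.0, 141.0], [381.0, 157.0]] [452.3 201.9 130.5]
out_rear [[ 35. 667.]]
fr [[118.  32.]]
meter [ 617. -160.   46.]
meterL [ 544. -134.   46.]
meterR [ 549. -197.   46.]
padn [ 446. -365.   26.]
padnl [ 439. -331.   26.]
padnr [ 466. -401.   26.]
padfl [ 600. -293.   26.]
padfr [ 617. -362.   26.]
wr [ 432. -467.   18.]
```

```bash
python3 -m jog '[[[0,0,0.126],[0,0,0.02],1],[[0,0,0],[-0.001,0.022,0.045],1],[[0,0,0],[-0.001,0.022,0.045],1],[[0,0,0],[-0.001,0.022,0.045],1],[[0,0,0],[-0.001,0.022,0.045],1],[[0,0,0],[-0.0015,0.0217,0.045],1],[[0,0,0],[0,0,0.045],1],[[0,0,0],[0,0,0.045],1],[[0,0,0],[0,0,0],1],[[0,0,0],[0,0,0],1]]' 40
python3 - <<'E'
from h import *
p=np.load('store.npy'); print(r.sense()['contact_force'],rel(s2w(p,[-157.5,0,97])[0],[np.pi,0,np.pi+p[2]]))
T=tool();im=r.grab_frame('wrist'); cv2.imwrite('pics/w2.png',im[:,:,::-1]);c=cam('wrist',T)
print(proj(c,[pull(p,0),pull(p,0,186),pull(p,.05),pull(p,.05,186)]))
E
```

```text
clock: 3.3
eef_pos: [422.7, 204.5, 117.7]
tcp_rot: [-3.14, -0.002, 2.993]
contact_force: [1.3, 0.4, 0.5]
opening: 0.998
grasp_force: 0.0
[1.31949508 0.39794529 0.47969623] (array([0.00035954, 0.00174121, 0.02067936]), array([-0.00118179, -0.0016411 , -0.00363471]))
[[327.91319931 257.73722336]
 [328.17398084 237.18865101]
 [328.1629     272.67812964]
 [328.47420291 253.42640992]]
```

View pics/w2.png

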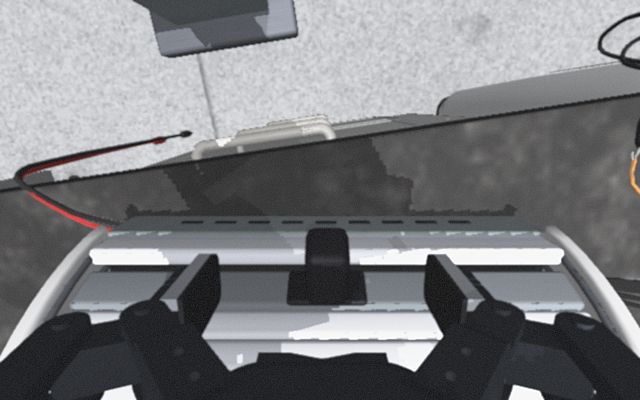

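The pull is centred between the fingers at (327,250), its base plate at v 265–303, so the shutter is nearly shut. Next I descend and grip.

```bash
python3 -m jog '[[[0,0,0],[0,0.001,0.020],1],[[0,0,0],[0,0,0],-1],[[0,0,0],[0,0,0],-1],[[0,0,0],[0,0,0],-1],[[0,0,0],[0,0,0],-1],[[0,0,0],[0,0,0],-1]]' 40
python3 - <<'E'
from h import *
p=np.load('store.npy')
# arc rows: store dx,dz per step; start a=.436
a=.436+np.linspace(0,1.06,13); print(np.c_[a[1:]-.436,-172*np.diff(-np.cos(a)),-172*np.diff(np.sin(a))].round(1))
E
```

```text
clock: 3.95
eef_pos: [423.5, 206.6, 98.4]
tcp_rot: [3.141, 0.001, 2.995]
contact_force: [-1.5, -1.3, 8.5]
opening: 0.223
grasp_force: 40.1
[[  0.1  -7.  -13.5]
 [  0.2  -8.2 -12.8]
 [  0.3  -9.3 -12. ]
 [  0.4 -10.3 -11.2]
 [  0.4 -11.2 -10.2]
 [  0.5 -12.1  -9.2]
 [  0.6 -12.9  -8.1]
 [  0.7 -13.5  -6.9]
 [  0.8 -14.1  -5.7]
 [  0.9 -14.5  -4.4]
 [  1.  -14.9  -3.1]
 [  1.1 -15.1  -1.8]]
```

```bash
python3 -m jog '[[[0,0,0],[-0.007,0,-0.0135],-1],[[0,0,0],[-0.0082,0,-0.0128],-1],[[0,0,0],[-0.0093,0,-0.0120],-1],[[0,0,0],[-0.0103,0,-0.0112],-1],[[0,0,0],[-0.0112,0,-0.0102],-1],[[0,0,0],[-0.0121,0,-0.0092],-1]]'
```

```text
clock: 4.55
eef_pos: [480.3, 198.0, 166.6]
tcp_rot: [-3.141, -0.002, 2.995]
contact_force: [0.7, 2.2, -6.1]
opening: 0.23
grasp_force: 39.4
```

```bash
python3 -m jog '[[[0,0,0],[-0.0129,0,-0.0081],-1],[[0,0,0],[-0.0135,0,-0.0069],-1],[[0,0,0],[-0.0141,0,-0.0057],-1],[[0,0,0],[-0.0145,0,-0.0044],-1],[[0,0,0],[-0.0149,0,-0.0031],-1],[[0,0,0],[-0.0151,0,-0.0018],-1],[[0,0,0],[0,0,0],-1],[[0,0,0],[0,0,0],1],[[0,0,0],[0,0,0],1],[[0,0,0],[0,0,0],1]]'
```

```text
clock: 5.55
eef_pos: [564.1, 185.7, 196.2]
tcp_rot: [-3.141, -0.0, 2.995]
contact_force: [-0.4, -0.3, 0.3]
opening: 0.734
grasp_force: 0.0
```

```bash
python3 -m jog '[[[0,0,0],[0,0,-0.04],1],[[0,0,0],[0.035,0,-0.015],1],[[0,0,0],[0.04,0,0],1],[[0,0,0],[0,0,0],1],[[0,0,0],[0,0,0],1]]'
python3 - <<'E'
from h import *
p=np.load('store.npy');T=tool();im=r.grab_frame('wrist'); cv2.imwrite('pics/w3.png',cv2.resize(im[100:400,160:560,::-1],None,fx=2,fy=2,interpolation=cv2.INTER_CUBIC));np.savez('w3.npz',R=T[0],t=T[1])
c=cam('wrist',T)
X={'lip':[-117.5,0,77.5],'lipL':[-120,39.5,77.5],'lipR':[-120,-39.5,77.5],'bk':[-9.5,-39.5,87.5],'sillL':[-141,132,62],'sillR':[-141,-132,62],'pulltop':[-106.5,0,95]}
for k,v in X.items(): print(k,((proj(c,s2w(p,v))[0]-[160,100])*2).round())
E
```

```text
clock: 6.05
eef_pos: [489.9, 196.9, 251.7]
tcp_rot: [3.141, 0.001, 2.996]
contact_force: [0.7, -0.1, 0.6]
opening: 1.0
grasp_force: 0.0
lip [325. 109.]
lipL [418. 104.]
lipR [233. 104.]
bk [239. 349.]
sillL [624.  52.]
sillR [26. 51.]
pulltop [325. 142.]
```

View pics/w3.png

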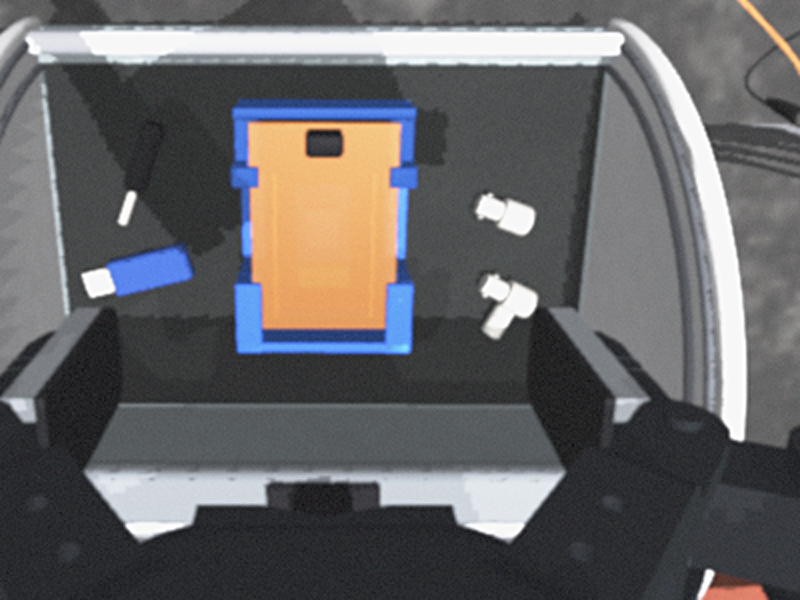

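The store is open; the lid's pull is at (323,144), as predicted (325,142). The box outline matches the fit, and the adaptors are at (505,215) and (510,300). The shutter's pull shows at (315,497), with a pen and a stick on the floor to the right.

```bash
cat >> h.py <<'E'
def go(x,y,z,p=np.load('store.npy')):
    "shift in mm and rotvec from the present pose to a store point, tool x = -store x"
    v,w=rel(s2w(p,[x,y,z])[0],[np.pi,0,np.pi+p[2]]); print((v*1000).round(1),w.round(4))
E
python3 - <<'E'
from h import *
p=np.load('store.npy');d=np.load('w3.npz');c=cam('wrist',(d['R'],d['t']))
for q in (.9,1.0,1.1,1.187): print(q,((proj(c,[pull(p,q,150),pull(p,q,186)])-[160,100])*2).round().tolist())
go(-108,-.5,104)
E
```

```text
0.9 [[326.0, 383.0], [326.0, 420.0]]
1.0 [[325.0, 425.0], [326.0, 482.0]]
1.1 [[325.0, 465.0], [326.0, 539.0]]
1.187 [[325.0, 497.0], [326.0, 583.0]]
[ 19.4  -1.1 147.6] [ 0.0004  0.0012 -0.0009]
```

```bash
python3 -m jog '[[[0,0,0],[0.0194,-0.001,0.03],-0.4],[[0,0,0],[0,0,0.045],-0.4],[[0,0,0],[0,0,0.04],-0.4],[[0,0,0],[0,0,0.012],-0.4],[[0,0,0],[0,0,0],-0.4],[[0,0,0],[0,0,0],-0.4]]' 40
python3 - <<'E'
from h import *
go(-108,-.5,104)
E
```

```text
clock: 6.7
eef_pos: [472.3, 198.8, 125.3]
tcp_rot: [3.141, 0.001, 2.995]
contact_force: [0.5, 0.3, -0.1]
opening: 0.3
grasp_force: 0.0
[ 0.8 -0.3 21.3] [ 0.0006  0.0011 -0.0018]
```

```bash
python3 -m jog '[[[0,0,0],[0.0008,0,0.011],-0.4],[[0,0,0],[0,0,0.010],-0.4],[[0,0,0],[0,0,0],-1],[[0,0,0],[0,0,0],-1],[[0,0,0],[0,0,0],-1],[[0,0,0],[0,0,0],-1]]' 40
python3 - <<'E'
from h import *
go(-108,-.5,104)
E
```

```text
clock: 7.3
eef_pos: [470.1, 198.6, 103.3]
tcp_rot: [-3.142, -0.0, 2.995]
contact_force: [-0.0, -0.4, -0.2]
opening: 0.175
grasp_force: 40.0
[-1.3  0.2 -0.7] [-0.     -0.0001 -0.0016]
```

```bash
python3 -m jog '[[[0,0,0],[0,0,-0.003],-1],[[0,0,0],[0,0,-0.003],-1],[[0,0,0],[0,0,0],-1],[[0,0,0],[0,0,0],-1]]'
python3 - <<'E'
from h import *
s=r.sense();print(s['contact_force'],s['eef_pos'])
T=tool();im=r.grab_frame('wrist'); cv2.imwrite('pics/w4.png',im[:,:,::-1])
E
```

```text
clock: 7.7
eef_pos: [470.3, 198.6, 109.5]
tcp_rot: [3.141, 0.0, 2.995]
contact_force: [-0.0, -0.3, -0.4]
opening: 0.172
grasp_force: 40.0
[-0.03965836 -0.29162929 -0.37028638] [470.32514473 198.63674707 109.46122626]
```

```bash
python3 -m jog '[[[0,0,0],[0.005,0,0],-1],[[0,0,0],[0.008,0,0],-1],[[0,0,0],[0.009,0,0],-1],[[0,0,0],[0.009,0,0],-1],[[0,0,0],[0.009,0,0],-1],[[0,0,0],[0,0,0],-1],[[0,0,0],[0,0,0.001],-1]]'
```

```text
clock: 8.45
eef_pos: [430.7, 204.7, 108.5]
tcp_rot: [3.141, 0.001, 2.995]
contact_force: [-0.3, -0.3, -1.3]
opening: 0.172
grasp_force: 40.0
```

```bash
python3 -m jog '[[[0,0,0],[0,0,0.001],-1],[[0,0,0],[0,0,0],-0.6],[[0,0,0],[0,0,0],-0.4],[[0,0,0],[0,0,0],-0.4],[[0,0,0],[0,0,-0.03],-0.4],[[0,0,0],[-0.01,0,-0.045],1],[[0,0,0],[-0.01,0,-0.045],1],[[0,0,0],[0,0,0],1],[[0,0,0],[0,0,0],1]]'
python3 - <<'E'
from h import *
p=np.load('store.npy');T=tool();im=r.grab_frame('wrist'); cv2.imwrite('pics/w5.png',cv2.resize(im[60:360,160:560,::-1],None,fx=2,fy=2,interpolation=cv2.INTER_CUBIC));np.savez('w5.npz',R=T[0],t=T[1])
c=cam('wrist',T)
X={'lip':[-117.5,0,77.5],'pulltop':[-146.5,0,101.5],'frL':[-153.5,33,84],'frR':[-153.5,-33,84],'bkL':[-56.5,33,77],'bkR':[-56.5,-33,77]}
for k,v in X.items(): print(k,((proj(c,s2w(p,v))[0]-[160,60])*2).round())
go(-136,0,93)
E
```

```text
clock: 9.35
eef_pos: [451.1, 201.6, 228.2]
tcp_rot: [3.14, 0.002, 2.994]
contact_force: [-0.1, -0.2, -0.5]
opening: 0.953
grasp_force: 0.0
lip [327. 292.]
pulltop [328. 234.]
frL [412. 207.]
frR [242. 207.]
bkL [403. 426.]
bkR [251. 426.]
[  6.4   1.  134. ] [-0.0001 -0.0003 -0.0019]
```

View pics/w5.png

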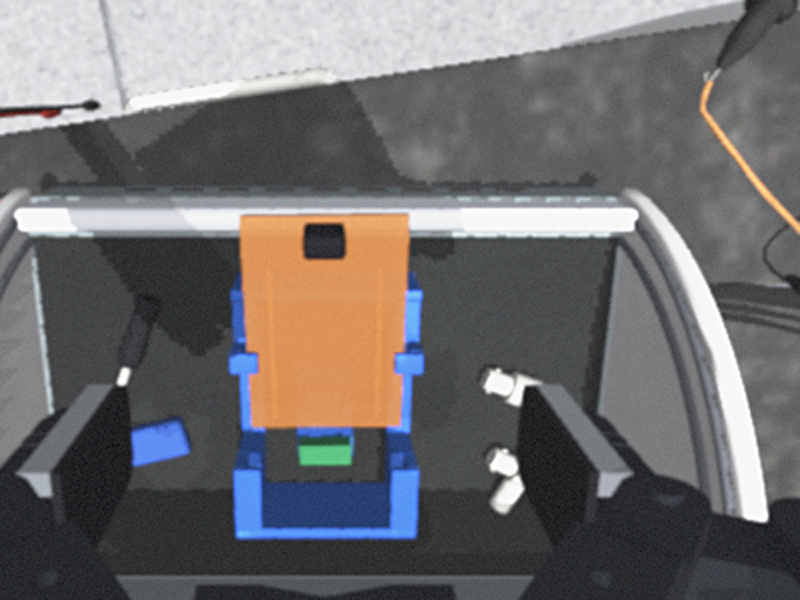

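The lid rests about 38 mm out: front edge at v≈214 and rear edge at v≈427, with edges at u 241–409. The module's green terminal shows at (327,450).

```bash
python3 -m jog '[[[0,0,0],[0.0064,0,0.045],1],[[0,0,0],[0,0,0.045],1],[[0,0,0],[0,0,0.035],1],[[0,0,0],[0,0,0.01],1],[[0,0,0],[0,0,0.005],1],[[0,0,0],[0,0,0],1],[[0,0,0],[0,0,0],1]]' 30
python3 - <<'E'
from h import *
print(r.sense()['contact_force']); go(-136,-.7,86)
E
```

```text
clock: 10.1
eef_pos: [444.9, 202.8, 88.4]
tcp_rot: [3.141, 0.002, 2.995]
contact_force: [0.4, 0.1, -0.5]
opening: 1.001
grasp_force: 0.0
[ 0.3556147   0.08377593 -0.517114  ]
[ 1.1 -0.5  2.4] [ 0.001   0.0015 -0.0016]
```

```bash
python3 -m jog '[[[0,0,0],[0.001,-0.0005,0.002],1],[[0,0,0],[0,0,0],0.5],[[0,0,0],[0,0,0],0],[[0,0,0],[0,0,0],0],[[0,0,0],[0,0,0],0],[[0,0,0],[0,0,0],0]]' 30
```

```text
clock: 10.7
eef_pos: [443.3, 202.2, 85.8]
tcp_rot: [3.141, 0.001, 2.995]
contact_force: [-1.4, -0.5, 5.7]
opening: 0.764
grasp_force: 32.0
```

```bash
python3 -m jog '[[[0,0,0],[0.003,0,-0.0012],0],[[0,0,0],[0.006,0,-0.0005],0],[[0,0,0],[0.008,0,-0.0006],0],[[0,0,0],[0.008,0,-0.0006],0]]' 40
python3 -m jog '[[[0,0,0],[0.008,0,-0.0006],0],[[0,0,0],[0.008,0,-0.0006],0],[[0,0,0],[0.010,0,-0.0006],0],[[0,0,0],[0,0,0],0]]' 40
```

```text
clock: 11.1
eef_pos: [418.0, 206.0, 88.4]
tcp_rot: [3.141, 0.001, 2.995]
contact_force: [2.2, -0.8, 2.5]
opening: 0.755
grasp_force: 44.2
clock: 11.5
eef_pos: [390.7, 209.4, 89.8]
tcp_rot: [-3.141, -0.002, 2.995]
contact_force: [-1.3, 0.1, 3.6]
opening: 0.759
grasp_force: 44.2
```

```bash
python3 -m jog '[[[0,0,0],[0.004,0,-0.003],0],[[0,0,0],[0,0,-0.008],0],[[0,0,0],[0,0,-0.03],0],[[0,0,0],[0,0,-0.045],0],[[0,0,0],[0.01,0,-0.045],0],[[0,0,0],[0,0,0],0],[[0,0,0],[0,0,0],0]]' 40
python3 - <<'E'
from h import *
T=tool();im=r.grab_frame('wrist'); cv2.imwrite('pics/w6.png',im[:,:,::-1])
h=cv2.cvtColor(im,cv2.COLOR_RGB2HSV); m=cv2.inRange(h,(8,120,120),(22,255,255)); n,l,st,ce=cv2.connectedComponentsWithStats(m)
for i in range(1,n):
    if st[i,4]>300: print(st[i],ce[i].round())
t=r.grab_frame('top'); cv2.imwrite('pics/top6.png',t[:,:,::-1]); h=cv2.cvtColor(t,cv2.COLOR_RGB2HSV)
m=cv2.inRange(h,(0,150,80),(9,255,255)); n,l,st,ce=cv2.connectedComponentsWithStats(m)
c=cam('top')
for i in range(1,n):
    if st[i,4]>200:
        cn=cv2.findContours((l==i).astype(np.uint8),0,2)[0][0]; b=cv2.boxPoints(cv2.minAreaRect(cn)); print(st[i],[back(c,q,26)[:2].round().tolist() for q in b])
E
```

```text
clock: 12.2
eef_pos: [378.9, 211.7, 222.0]
tcp_rot: [3.14, 0.002, 2.995]
contact_force: [0.4, 0.0, -1.8]
opening: 0.757
grasp_force: 44.6
[  235   251   174   113 14509] [323. 305.]
[ 383  180   37   46 1064] [[597.0, -289.0], [633.0, -359.0], [462.0, -399.0], [430.0, -333.0]]
```

```bash
python3 -m jog '[[[0,0,0],[-0.0125,-0.0425,0],0],[[0,0,0],[-0.0125,-0.0425,0],0],[[0,0,0],[-0.0125,-0.0425,0],0],[[0,0,0],[-0.0125,-0.0425,0],0],[[0,0,0],[-0.0125,-0.0425,0],0],[[0,0,0],[-0.0125,-0.0425,0.03],0],[[0,0,0],[-0.0125,-0.0425,0.03],0],[[0,0,0],[0,0,0],0],[[0,0,0],[0,0,0],0]]' 40
python3 - <<'E'
from h import *
d=np.load('w1.npz'); c=cam('wrist',(d['R'],d['t'])); t=cam('top')
print('edge',back(c,(200,137),0),back(t,(350,252),0))
print('pad',[back(c,q,26)[:2].round() for q in ((22,195),(72,181),(110,270),(65,283))])
print('meter',[back(c,q,46)[:2].round() for q in ((155,257),(187,253),(155,270))])
T=tool();im=r.grab_frame('wrist'); cv2.imwrite('pics/w7.png',im[:,:,::-1])
h=cv2.cvtColor(im,cv2.COLOR_RGB2HSV); m=cv2.inRange(h,(8,120,120),(22,255,255)); n,l,st,ce=cv2.connectedComponentsWithStats(m)
for i in range(1,n):
    if st[i,4]>300: print(st[i],ce[i].round())
E
```

```text
clock: 13.2
eef_pos: [419.5, -90.2, 163.0]
tcp_rot: [3.141, -0.005, 2.992]
contact_force: [0.4, 0.5, -0.8]
opening: 0.757
grasp_force: 44.9
edge [ 376.96213672 -103.38126793    0.        ] [ 359.61766347 -201.07415032    0.        ]
pad [array([ 463., -398.]), array([ 442., -311.]), array([ 601., -278.]), array([ 625., -362.])]
meter [array([ 569., -184.]), array([ 563., -130.]), array([ 593., -188.])]
[  235   252   174   112 14593] [323. 305.]
```

View pics/w7.png

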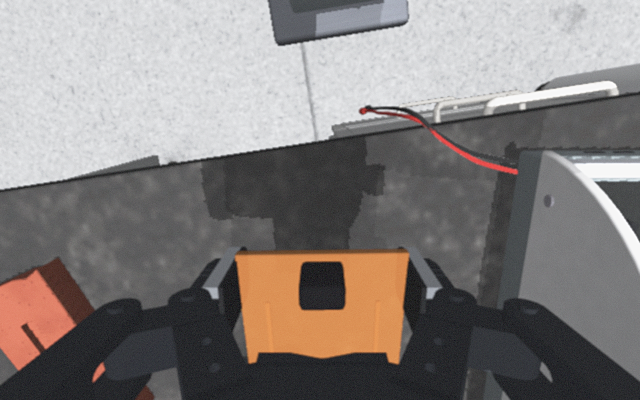

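```bash
python3 -m jog '[[[0,0,0],[0,0,0.045],0],[[0,0,0],[0,0,0.045],0],[[0,0,0],[0,0,0.030],0],[[0,0,0],[0,0,0.014],0],[[0,0,0],[0,0,0.003],0],[[0,0,0],[0,0,0.002],0],[[0,0,0],[0,0,0],0],[[0,0,0],[0,0,0],0]]' 40
```

```text
clock: 14.05
eef_pos: [421.8, -89.6, 26.8]
tcp_rot: [-3.141, 0.002, 2.995]
contact_force: [0.4, 0.5, 0.5]
opening: 0.758
grasp_force: 44.9
```

```bash
python3 -m jog '[[[0,0,0],[0,0,0.003],0],[[0,0,0],[0,0,0.002],0],[[0,0,0],[0,0,0],0],[[0,0,0],[0,0,0],0]]' 40;python3 -m jog '[[[0,0,0],[0,0,0.002],0],[[0,0,0],[0,0,0],0],[[0,0,0],[0,0,0],0]]' 40
```

```text
clock: 14.45
eef_pos: [420.9, -89.8, 20.9]
tcp_rot: [3.142, -0.0, 2.995]
contact_force: [-0.1, -0.9, -0.0]
opening: 0.758
grasp_force: 44.9
clock: 14.75
eef_pos: [421.2, -89.8, 18.9]
tcp_rot: [-3.142, 0.0, 2.995]
contact_force: [-0.2, -0.6, 2.7]
opening: 0.758
grasp_force: 46.5
```

```bash
python3 -m jog '[[[0,0,0],[0,0,0],0.56],[[0,0,0],[0,0,0],0.58],[[0,0,0],[0,0,0],0.65],[[0,0,0],[0,0,0],0.8],[[0,0,0],[0,0,0],1],[[0,0,0],[0,0,0],1],[[0,0,0],[0,0,-0.02],1],[[0,0,0],[0,0,-0.045],1],[[0,0,0],[0,0,-0.045],1],[[0,0,0],[0,0,-0.045],1],[[0,0,0],[0,0,0],1],[[0,0,0],[0,0,0],1]]' 20
python3 - <<'E'
from h import *
T=tool();im=r.grab_frame('wrist'); cv2.imwrite('pics/w8.png',im[:,:,::-1]);c=cam('wrist',T)
h=cv2.cvtColor(im,cv2.COLOR_RGB2HSV)
for nm,lo,hi,z in (('lid',(9,120,120),(22,255,255),4),('pad',(0,120,60),(8,255,255),26)):
    m=cv2.inRange(h,lo,hi); n,l,st,ce=cv2.connectedComponentsWithStats(m)
    for i in range(1,n):
        if st[i,4]>500:
            cn=cv2.findContours((l==i).astype(np.uint8),0,2)[0][0]; b=cv2.boxPoints(cv2.minAreaRect(cn)); P=np.array([back(c,q,z)[:2] for q in b]); print(nm,st[i],b.round().tolist(),P.round().tolist(),np.linalg.norm(np.diff(P,axis=0),axis=1).round(),P.mean(0))
go(-65,0,260)
E
```

```text
clock: 15.95
eef_pos: [421.5, -89.9, 174.8]
tcp_rot: [-3.141, 0.003, 2.995]
contact_force: [-0.9, 0.3, -0.2]
opening: 1.004
grasp_force: 0.0
lid [ 283  168   78  104 7442] [[283.0, 168.0], [360.0, 168.0], [360.0, 271.0], [283.0, 271.0]] [[400.0, -122.0], [410.0, -56.0], [506.0, -68.0], [496.0, -139.0]] [66. 97. 72.] [452.78183618 -95.96822137]
pad [   0  251  111   93 4802] [[-16.0, 285.0], [79.0, 243.0], [111.0, 316.0], [17.0, 358.0]] [[460.0, -394.0], [434.0, -300.0], [506.0, -295.0], [536.0, -395.0]] [ 98.  72. 105.] [ 484.20916808 -345.91317495]
[-51.2 293.2 -86.4] [ 0.     -0.     -0.0016]
```

```bash
python3 -m jog '[[[0,0,0],[0,0.01,-0.04],1],[[0,0,0],[-0.004,0.043,-0.02],1],[[0,0,0],[-0.004,0.045,-0.015],1],[[0,0,0],[-0.004,0.045,0],1],[[0,0,0],[-0.004,0.045,0],1],[[0,0,0],[-0.004,0.045,0],1],[[0,0,0],[-0.006,0.045,0],1],[[0,0,0],[0,0.015,0],1],[[0,0,0],[0,0,0],1],[[0,0,0],[0,0,0],1]]'
python3 - <<'E'
from h import *
p=np.load('store.npy');T=tool();im=r.grab_frame('wrist'); cv2.imwrite('pics/w9.png',im[:,:,::-1]);c=cam('wrist',T); np.savez('w9.npz',R=T[0],t=T[1])
h=cv2.cvtColor(im,cv2.COLOR_RGB2HSV)
def st_(P): q=P-[p[0],p[1],0]; a=-p[2]; return np.array([np.cos(a)*q[0]-np.sin(a)*q[1],np.sin(a)*q[0]+np.cos(a)*q[1]]).round(1)
for nm,lo,hi,z in (('green',(45,100,60),(80,255,255),63),('blue',(100,120,120),(125,255,255),70)):
    m=cv2.inRange(h,lo,hi); m[:, :240]=0; m[:,400:]=0; n,l,st,ce=cv2.connectedComponentsWithStats(m)
    for i in range(1,n):
        if st[i,4]>80:
            cn=cv2.findContours((l==i).astype(np.uint8),0,2)[0][0]; ra=cv2.minAreaRect(cn); b=cv2.boxPoints(ra); print(nm,st[i],round(ra[2],1),[st_(back(c,q,z)).tolist() for q in b],st_(back(c,ra[0],z)))
print('box z51 corners',proj(c,s2w(p,[[-115,29,51],[-115,-29,51],[-15,29,51],[-15,-29,51]])).round().tolist())
go(-65,0,100)
E
```

```text
clock: 17.0
eef_pos: [488.5, 195.4, 247.3]
tcp_rot: [-3.139, -0.003, 2.996]
contact_force: [0.3, -0.0, -0.5]
opening: 0.999
grasp_force: 0.0
green [311 235  26  13 313] 90.0 [[-42.0, -13.0], [-42.0, 10.7], [-29.8, 10.8], [-29.8, -13.1]] [-35.9  -1.2]
blue [ 277  152   95  130 4703] 0.7 [[1.3, -46.8], [-121.4, -41.1], [-120.5, 40.3], [2.4, 43.5]] [-62.7  -1. ]
blue [ 309  195   29   44 1116] 90.0 [[-82.8, -14.2], [-82.8, 10.8], [-41.7, 11.3], [-41.7, -14.6]] [-62.6  -1.7]
blue [240 226  18  21 296] 76.0 [[-50.4, -81.9], [-54.8, -65.2], [-37.5, -62.0], [-33.0, -78.9]] [-44. -72.]
box z51 corners [[356.0, 156.0], [293.0, 156.0], [354.0, 256.0], [296.0, 256.0]]
[-25.7   1.9 147.6] [-0.0017 -0.0021 -0.0018]
```

```bash
python3 - <<'E'
from h import *
im=cv2.imread('pics/w9.png'); h=cv2.cvtColor(im,cv2.COLOR_BGR2HSV)
print('u',list(range(300,348)))
for v in range(188,252,4): print(v,h[v,300:348:2,2].tolist())
print([h[v,322].tolist() for v in range(184,256,3)])
p=np.load('store.npy');d=np.load('w9.npz');c=cam('wrist',(d['R'],d['t']))
for x0,y0 in((-54,-1.3),):
  for z,a in ((4,[(-25,-13),(-25,13),(25,-13),(25,13)]),(19,[(-18,-8),(-18,8),(1,-8),(1,8)])): print(z,proj(c,s2w(p,[[x0+x,y0+y,51+z] for x,y in a])).round(1).tolist())
E
```

```text
u [300, 301, 302, 303, 304, 305, 306, 307, 308, 309, 310, 311, 312, 313, 314, 315, 316, 317, 318, 319, 320, 321, 322, 323, 324, 325, 326, 327, 328, 329, 330, 331, 332, 333, 334, 335, 336, 337, 338, 339, 340, 341, 342, 343, 344, 345, 346, 347]
188 [56, 58, 62, 58, 60, 61, 50, 60, 66, 56, 56, 56, 61, 57, 59, 63, 59, 59, 60, 70, 68, 60, 60, 66]
192 [59, 57, 59, 58, 62, 59, 58, 60, 59, 62, 61, 61, 63, 50, 60, 64, 63, 71, 82, 85, 88, 79, 81, 80]
196 [56, 61, 62, 56, 89, 168, 153, 155, 161, 155, 158, 159, 159, 157, 172, 184, 224, 241, 211, 84, 87, 87, 78, 82]
200 [56, 61, 64, 63, 84, 174, 170, 171, 168, 172, 169, 169, 167, 202, 240, 240, 239, 240, 238, 104, 80, 83, 86, 82]
204 [54, 56, 55, 62, 72, 158, 175, 166, 143, 142, 137, 137, 131, 140, 143, 175, 239, 240, 239, 108, 81, 77, 87, 87]
208 [77, 56, 62, 62, 98, 226, 242, 180, 213, 216, 217, 230, 255, 255, 255, 250, 232, 239, 238, 103, 80, 78, 84, 87]
212 [73, 81, 83, 83, 98, 231, 240, 224, 250, 248, 247, 247, 247, 247, 247, 248, 238, 240, 231, 104, 88, 85, 84, 77]
216 [68, 72, 78, 80, 82, 221, 239, 229, 248, 247, 247, 247, 247, 247, 247, 2
[... 763 characters left out ...]
1, 211, 214, 207, 209, 212, 212, 212, 215, 215, 218, 164, 78, 79, 73, 77, 75]
248 [74, 72, 75, 74, 68, 74, 83, 78, 84, 84, 83, 84, 80, 81, 78, 79, 79, 78, 74, 74, 72, 79, 74, 74]
[[60, 14, 54], [150, 4, 58], [80, 13, 58], [30, 22, 58], [111, 165, 159], [111, 170, 171], [111, 170, 170], [111, 170, 129], [111, 175, 230], [102, 140, 247], [102, 136, 247], [103, 139, 247], [103, 137, 247], [103, 140, 247], [102, 138, 248], [110, 170, 237], [110, 172, 239], [78, 131, 78], [71, 132, 203], [71, 133, 213], [72, 138, 209], [70, 108, 146], [105, 13, 78], [108, 18, 72]]
4 [[309.6, 195.0], [337.2, 195.0], [310.0, 244.5], [336.6, 244.6]]
19 [[314.5, 206.6], [332.3, 206.6], [314.7, 226.5], [332.1, 226.5]]
```

```bash
python3 -m jog '[[[0,0,0],[-0.0287,0,0.03],0],[[0,0,0],[0,0,0.045],0],[[0,0,0],[0,0,0.04],0],[[0,0,0],[0,0,0.025],0],[[0,0,0],[0,0,0],0],[[0,0,0],[0,0,0],0]]' 30
python3 - <<'E'
from h import *
go(-62,-1.5,82); print(r.sense()['contact_force'])
E
```

```text
clock: 17.65
eef_pos: [517.9, 191.0, 109.2]
tcp_rot: [-3.141, -0.001, 2.993]
contact_force: [-0.1, 0.4, -0.6]
opening: 0.5
grasp_force: 0.0
[ 1.  -0.2 27.2] [-0.0005 -0.0007 -0.0029]
[-0.06559219  0.43307813 -0.59780223]
```

```bash
python3 -m jog '[[[0,0,0],[0.001,0,0.015],0],[[0,0,0],[0,0,0.010],0],[[0,0,0],[0,0,0.001],-0.3],[[0,0,0],[0,0,0],-1],[[0,0,0],[0,0,0],-1],[[0,0,0],[0,0,0],-1],[[0,0,0],[0,0,0],-1]]' 30
python3 - <<'E'
from h import *
go(-62,-1.5,82)
E
```

```text
clock: 18.35
eef_pos: [517.5, 192.4, 83.8]
tcp_rot: [3.141, 0.001, 2.995]
contact_force: [-0.3, -1.3, 6.7]
opening: 0.167
grasp_force: 31.5
[ 0.5 -1.5  1.8] [ 0.0005  0.0012 -0.0015]
```

```bash
python3 -m jog '[[[0,0,0],[0,0,-0.004],-1],[[0,0,0],[0,0,-0.012],-1],[[0,0,0],[0,0,-0.03],-1],[[0,0,0],[0,0,-0.045],-1],[[0,0,0],[0.02,0,-0.045],-1],[[0,0,0],[0.03,0,-0.02],-1],[[0,0,0],[0,0,0],-1]]' 30
python3 - <<'E'
from h import *
s=r.sense();T=tool();im=r.grab_frame('wrist'); cv2.imwrite('pics/w10.png',im[:,:,::-1]);c=cam('wrist',T)
h=cv2.cvtColor(im,cv2.COLOR_RGB2HSV); m=cv2.inRange(h,(45,100,60),(80,255,255)); n,l,st,ce=cv2.connectedComponentsWithStats(m)
print(s['opening'],s['contact_force'],[st[i].tolist() for i in range(1,n) if st[i,4]>60])
# where the terminal should be if held: relay centre at TCP, terminal 26 farther along -tool x
K,Rc,C=c; P=T[1]+(T[0]@np.array([[-21.5,-12,20],[-31.5,12,20],[-31.5,12,35],[-24,-13,35],[17,13,27],[17,-13,27]]).T).T; print(proj(c,P).round())
# blue board edges near
mb=cv2.inRange(h,(98,90,100),(125,255,255)); n,l,st,ce=cv2.connectedComponentsWithStats(mb); print([st[i].tolist() for i in range(1,n) if st[i,4]>150])
E
```

```text
clock: 19.05
eef_pos: [466.3, 200.2, 242.7]
tcp_rot: [3.139, 0.003, 2.996]
contact_force: [-0.8, 0.1, -1.4]
opening: 0.17
grasp_force: 30.7
0.17040802187182016 [-0.77061967  0.10044515 -1.3787787 ] [[302, 300, 41, 28, 1040]]
[[298. 307.]
 [350. 326.]
 [347. 308.]
 [298. 295.]
 [353. 223.]
 [295. 223.]]
[[274, 176, 96, 123, 6036], [212, 248, 44, 26, 756]]
```

```bash
python3 - <<'E'
from h import *
c=cam('top'); print([[back(c,q,z).round().tolist() for z in (150,300)] for q in ((340,125),(515,163))])
E
python3 -m jog '[[[0,0,0],[-0.01,-0.0447,0],-1],[[0,0,0],[-0.01,-0.0447,0],-1],[[0,0,0],[-0.01,-0.0447,0],-1],[[0,0,0],[-0.01,-0.0447,0],-1],[[0,0,0],[-0.01,-0.0447,0],-1],[[0,0,0],[-0.01,-0.0447,0],-1]]' 30
```

```text
[[[718.0, -148.0, 150.0], [568.0, -149.0, 300.0]], [[605.0, -657.0, 150.0], [471.0, -586.0, 300.0]]]
clock: 19.7
eef_pos: [487.6, -76.8, 238.2]
tcp_rot: [-3.141, -0.001, 2.995]
contact_force: [0.6, 0.1, 0.4]
opening: 0.171
grasp_force: 30.7
```

```bash
python3 - <<'E'
from h import *
c=cam('top');d=np.load('w1.npz'); w=cam('wrist',(d['R'],d['t']))
print('top base',[back(c,q,10).round().tolist() for q in ((385,185),(450,190))])
for z in (10,100,200,300): print(z,[back(w,q,z).round().tolist() for q in ((5,260),(120,290))])
t=tool(); print(t[1])
im=r.grab_frame('wrist'); cv2.imwrite('pics/w11.png',im[:,:,::-1]); cc=cam('wrist',t)
a=cv2.imread('pics/top1.png')[90:250,300:540]; a=cv2.resize(a,None,fx=2.5,fy=2.5,interpolation=cv2.INTER_CUBIC); b=cv2.resize(cv2.imread('pics/w1.png')[150:350,0:200],(400,400)) ; f=np.zeros((800-0,600,3),np.uint8)
f=np.zeros((600,800,3),np.uint8); f[:400,:600]=a; f[400:600,:320]=cv2.resize(im[:,:,::-1],(320,200)); f[400:600,400:600]=cv2.resize(b,(200,200)); cv2.imwrite('pics/mix.png',f)
E
```

```text
top base [[605.0, -301.0, 10.0], [601.0, -503.0, 10.0]]
10 [[586.0, -473.0, 10.0], [650.0, -278.0, 10.0]]
100 [[546.0, -381.0, 100.0], [599.0, -217.0, 100.0]]
200 [[501.0, -279.0, 200.0], [542.0, -150.0, 200.0]]
300 [[455.0, -177.0, 300.0], [486.0, -83.0, 300.0]]
[487.61865758 -76.77586382 238.19228723]
```

```bash
python3 -m jog '[[[0,0,0],[-0.01,-0.0447,0],-1],[[0,0,0],[-0.01,-0.0447,0],-1],[[0,0,0],[-0.01,-0.0447,0],-1],[[0,0,0],[-0.01,-0.0447,0],-1],[[0,0,0],[-0.006,-0.0447,0.01],-1],[[0,0,0],[-0.004,-0.0447,0.02],-1],[[0,0,0],[0,0,0],-1],[[0,0,0],[0,0,0],-1]]' 30
python3 - <<'E'
from h import *
T=tool();im=r.grab_frame('wrist'); cv2.imwrite('pics/w12.png',im[:,:,::-1]);c=cam('wrist',T); print(T[1])
h=cv2.cvtColor(im,cv2.COLOR_RGB2HSV)
m=cv2.inRange(h,(0,120,60),(9,255,255))|cv2.inRange(h,(172,120,60),(180,255,255)); n,l,st,ce=cv2.connectedComponentsWithStats(m)
i=1+st[1:,4].argmax(); print(st[i])
cn=cv2.approxPolyDP(max(cv2.findContours((l==i).astype(np.uint8),0,2)[0],key=cv2.contourArea),4,True)[:,0]
print([(q.tolist(),back(c,q,26)[:2].round().tolist()) for q in cn])
E
```

```text
clock: 20.55
eef_pos: [497.0, -348.0, 207.0]
tcp_rot: [3.14, -0.003, 2.993]
contact_force: [-0.1, 1.0, -0.9]
opening: 0.168
grasp_force: 30.7
[ 497.01927501 -347.99283904  207.03969559]
[ 257  123  142  161 8526]
[([257, 158], [464.0, -402.0]), ([292, 233], [538.0, -383.0]), ([294, 221], [526.0, -379.0]), ([349, 221], [534.0, -329.0]), ([351, 239], [552.0, -329.0]), ([358, 251], [565.0, -324.0]), ([372, 256], [572.0, -312.0]), ([379, 278], [596.0, -308.0]), ([398, 282], [603.0, -290.0]), ([331, 123], [444.0, -333.0])]
```

View pics/w12.png

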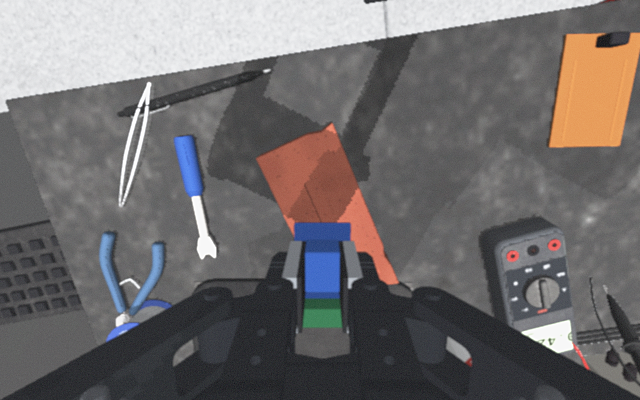

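The picture shows the module held level above the pad, whose corners are at (257,158), (331,123) and (398,282). The lid is flat at (597,90) with its pull up; the meter and wrench are untouched.

```bash
python3 -m jog '[[[0,0,0],[-0.0152,-0.0016,0],-1],[[0,0,-0.137],[0,0,0.03],-1],[[0,0,-0.137],[0,0,0.035],-1],[[0,0,-0.136],[0,0,0.035],-1],[[0,0,0],[0,0,0.025],-1],[[0,0,0],[0,0,0.010],-1],[[0,0,0],[0,0,0],-1],[[0,0,0],[0,0,0],-1]]' 30
```

```text
clock: 21.4
eef_pos: [513.6, -350.9, 75.2]
tcp_rot: [-3.14, 0.001, -2.878]
contact_force: [-0.2, 0.3, 0.7]
opening: 0.17
grasp_force: 30.7
```

```bash
python3 -m jog '[[[0,0,0],[0,0,0.009],-1],[[0,0,0],[0,0,0.004],-1],[[0,0,0],[0,0,0.002],-1],[[0,0,0],[0,0,0],-1],[[0,0,0],[0,0,0],-1]]' 30
```

```text
clock: 21.9
eef_pos: [512.7, -351.1, 59.0]
tcp_rot: [-3.141, 0.0, -2.879]
contact_force: [-0.3, -0.4, -0.0]
opening: 0.17
grasp_force: 30.8
```

```bash
python3 -m jog '[[[0,0,0],[0,0,0.001],-1],[[0,0,0],[0,0,0],-1],[[0,0,0],[0,0,0],-1]]' 30; python3 -m jog '[[[0,0,0],[0,0,0.001],-1],[[0,0,0],[0,0,0],-1],[[0,0,0],[0,0,0],-1]]' 30
```

```text
clock: 22.2
eef_pos: [512.7, -351.1, 58.7]
tcp_rot: [-3.141, 0.0, -2.878]
contact_force: [-2.3, 0.7, 8.9]
opening: 0.172
grasp_force: 31.7
clock: 22.5
eef_pos: [512.7, -351.2, 58.7]
tcp_rot: [-3.141, 0.0, -2.878]
contact_force: [-6.3, 3.5, 18.1]
opening: 0.173
grasp_force: 32.9
```

```bash
python3 -m jog '[[[0,0,0],[0,0,-0.0015],-1],[[0,0,0],[0,0,0],-0.55],[[0,0,0],[0,0,0],-0.4],[[0,0,0],[0,0,0],-0.2],[[0,0,0],[0,0,-0.01],-0.2],[[0,0,0],[0,0,-0.03],-0.2],[[0,0,0],[0.005,0,-0.045],0],[[0,0,0],[0.03,0,-0.035],1],[[0,0,0],[0.03,0,-0.02],1],[[0,0,0],[0,0,0],1],[[0,0,0],[0,0,0],1]]' 30
python3 - <<'E'
from h import *
T=tool();im=r.grab_frame('wrist'); cv2.imwrite('pics/w13.png',im[:,:,::-1]);c=cam('wrist',T)
h=cv2.cvtColor(im,cv2.COLOR_RGB2HSV)
for nm,lo,hi,z in (('green',(45,100,50),(85,255,255),40),('blue',(98,90,90),(125,255,255),30),('pad',(0,110,60),(9,255,255),26),('lid',(10,120,120),(22,255,255),4)):
    m=cv2.inRange(h,lo,hi); n,l,st,ce=cv2.connectedComponentsWithStats(m)
    for i in range(1,n):
        if st[i,4]>150:
            cn=max(cv2.findContours((l==i).astype(np.uint8),0,2)[0],key=cv2.contourArea); P=np.array([back(c,q,z)[:2] for q in cv2.boxPoints(cv2.minAreaRect(cn))]); print(nm,st[i],P.round().tolist(),P.mean(0).round())
Rm=R.from_euler('z',.264-np.pi/2).as_matrix()
O=np.array([520.5,-349,26])
print('predicted board top',proj(c,O+np.array([[-13,-25,4],[13,-25,4],[13,25,4],[-13,25,4]])@Rm.T).round().tolist(),'relay top',proj(c,O+np.array([[-8,-18,19],[8,-18,19],[8,1,19],[-8,1,19]])@Rm.T).round().tolist())
v=h[:,:,2]; u0,v0=proj(c,[O+Rm@[0,-8,19]])[0].astype(int); 
mt=cv2.inRange(h,(95,100,244),(107,160,255)); mt[:,:u0-40]=0; mt[:,u0+40:]=0; ys,xs=np.where(mt>0); print('bright relay top bbox',xs.min(),xs.max(),ys.min(),ys.max(),len(xs))
E
```

```text
clock: 23.6
eef_pos: [449.9, -368.2, 199.3]
tcp_rot: [-3.14, 0.001, -2.88]
contact_force: [0.1, -0.7, -0.9]
opening: 1.005
grasp_force: 0.0
green [310 280  26  13 327] [[533.0, -358.0], [527.0, -336.0], [539.0, -333.0], [545.0, -355.0]] [ 536. -346.]
blue [ 199  138   30   62 1155] [[486.0, -473.0], [433.0, -471.0], [432.0, -455.0], [485.0, -455.0]] [ 459. -464.]
blue [ 76 195  30  81 916] [[589.0, -579.0], [506.0, -565.0], [507.0, -549.0], [590.0, -562.0]] [ 548. -563.]
blue [  88  225   64   79 1091] [[593.0, -558.0], [518.0, -535.0], [530.0, -489.0], [607.0, -510.0]] [ 562. -523.]
blue [ 309  240   28   41 1109] [[500.0, -368.0], [493.0, -344.0], [532.0, -334.0], [538.0, -358.0]] [ 516. -351.]
blue [ 49 293  67  29 713] [[644.0, -591.0], [614.0, -591.0], [601.0, -531.0], [630.0, -529.0]] [ 622. -560.]
pad [  281   186    84   166 11179] [[459.0, -404.0], [440.0, -334.0], [603.0, -284.0], [625.0, -365.0]] [ 532. -347.]
lid [ 533  199  107  107 5754] [[496.0, -135.0], [392.0, -120.0], [410.0, -56.0], [518.0, -65.0]] [454. -94.]
predicted board top [[338.0, 240.0], [309.0, 240.0], [309.0, 290.0], [337.0, 290.0]] relay top [[333.0, 254.0], [314.0, 254.0], [314.0, 274.0], [332.0, 274.0]]
bright relay top bbox 315 330 256 274 287
```

```bash
python3 -c "
from rig import r
print(r.sign_off())"
```

```text
the job is handed in; nothing more can be done
None
```

The job is done and handed in at about 24 s: the shutter stands open at its stop, the lid lies flat on the bench with its pull up, and the relay module lies flat and right way up on the red pad; the meter, wrench and adaptors were not touched.

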